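Change over the sensor module

TASK

One of the two docks holds a used-up sensor module, locked down between its upright ejector levers: swing both of its levers outward so that they pry the module up, then lift it out and stand it upright in the slot of the aluminium return rack. Then seat the fresh module, which stands raised in the other dock between splayed levers, by swinging both of those levers inward until they are upright and the module is fully home. Leave the other things on the bench where they are.

Things in the scene. Friction and masses are not known exactly. Their poses are not given: they have to be found in the camera images.
- locked_dock: Dock with upright levers at the start, spent module locked in. Fixed grey block 170 (x) x 64 (y) mm, origin under its centre on the bench. Middle 74 mm: 44 mm high, pocket 65 x 14 mm in its top; levers at its ends swing in its x-z plane (near = -x end, far = +x). Hooks hold the module's end pins (in upright slots, open above, 82 mm high) until both levers are out beyond about 0.8 rad; their toes lift it 16 to 20 mm.
- open_dock: The other dock, same make and frame; its levers start splayed outward, the fresh module standing raised 13 to 20 mm on their toes and a sprung contact bed (3 N when seated). Swinging both levers inward draws the module down until its white body lies on the dock's 44 mm high middle part. The levers' ends rise as they come in: a finger pushing from outside should rise with them, or it jams.
- locked_dock_near_lever (a joint): Near (-x) lever of locked_dock. Lever hinge: 0 = upright (leaning 0.1 rad inward), locked; grows as the lever is swung outward, away from the module, to 0.9 rad at its stop. Stays where it is left; about 0.2 N m of friction (some 4 N at its tab). While only one lever is out, the module tilts by up to 0.23 rad towards the other.
- locked_dock_far_lever (a joint): Far (+x) lever of locked_dock. Lever hinge: 0 = upright (leaning 0.1 rad inward), locked; grows as the lever is swung outward, away from the module, to 0.9 rad at its stop. Stays where it is left; about 0.2 N m of friction (some 4 N at its tab). While only one lever is out, the module tilts by up to 0.23 rad towards the other.
- open_dock_near_lever (a joint): Near (-x) lever of open_dock. Lever hinge: 0 = upright (leaning 0.1 rad inward), locked; grows as the lever is swung outward, away from the module, to 0.9 rad at its stop. Stays where it is left; about 0.2 N m of friction (some 4 N at its tab). While only one lever is out, the module tilts by up to 0.23 rad towards the other.
- open_dock_far_lever (a joint): Far (+x) lever of open_dock. Lever hinge: 0 = upright (leaning 0.1 rad inward), locked; grows as the lever is swung outward, away from the module, to 0.9 rad at its stop. Stays where it is left; about 0.2 N m of friction (some 4 N at its tab). While only one lever is out, the module tilts by up to 0.23 rad towards the other.
- locked_dock_near_lever_tab (a point): Centre of the thumb tab of locked_dock's near ejector lever: ribbed grey plate 26 mm high, 22 wide (y), 8 thick, centred 47 mm from the pivot at dock x = -68 mm, y = 0, z = 56 mm. The lever is 60 mm long, 8 thick. Upright, its inner face is 44 mm from the ridge of the module, whose body top (74 mm high when seated) ends 28 mm from it; a shut gripper fits in there from above.
- locked_dock_far_lever_tab (a point): Centre of the thumb tab of locked_dock's far ejector lever: ribbed grey plate 26 mm high, 22 wide (y), 8 thick, centred 47 mm from the pivot at dock x = +68 mm, y = 0, z = 56 mm. The lever is 60 mm long, 8 thick. Upright, its inner face is 44 mm from the ridge of the module, whose body top (74 mm high when seated) ends 28 mm from it; a shut gripper fits in there from above.
- open_dock_near_lever_tab (a point): Centre of the thumb tab of open_dock's near ejector lever: ribbed grey plate 26 mm high, 22 wide (y), 8 thick, centred 47 mm from the pivot at dock x = -68 mm, y = 0, z = 56 mm. The lever is 60 mm long, 8 thick. Upright, its inner face is 44 mm from the ridge of the module, whose body top (74 mm high when seated) ends 28 mm from it; a shut gripper fits in there from above.
- open_dock_far_lever_tab (a point): Centre of the thumb tab of open_dock's far ejector lever: ribbed grey plate 26 mm high, 22 wide (y), 8 thick, centred 47 mm from the pivot at dock x = +68 mm, y = 0, z = 56 mm. The lever is 60 mm long, 8 thick. Upright, its inner face is 44 mm from the ridge of the module, whose body top (74 mm high when seated) ends 28 mm from it; a shut gripper fits in there from above.
- spent_module_grip (a point): Centre of the spent module's ridge, axes as its dock's. Module: white body 60 (x) x 40 (y) x 30 mm high; on it a ridge 28 (x) x 18 (y) x 34 mm high, to be gripped across y; below it a black tongue 42 (x) x 12 (y) x 36 mm deep. The point is 17 mm above the body's top and below the ridge's top, 47 mm above the body's underside, 83 mm above the tongue's foot. 0.4 kg.
- spent_module_base (a point): Centre of the underside of the spent module's white body, where the tongue begins (44 mm above the bench when seated).
- fresh_module_grip (a point): Centre of the fresh module's grip ridge; same make as the spent module.
- fresh_module_base (a point): Centre of the underside of the fresh module's white body (44 mm above the bench when fully home).
- return_rack: Return rack for used modules: fixed aluminium block 130 (x) x 74 (y) x 50 mm high, origin at the centre of its underside, one slot in its top, 92 (x) x 22 (y) x 42 mm deep. A module stands upright in it, tongue in the slot, its body resting on the rack's top, either way round.
- rack_slot (a point): Centre of the rack's slot at the height of its top, 50 mm above the bench; axes as the rack's.
- slide_box: Bystander: small white box 80 x 32 x 22 mm lying between the fixtures.
- petri_dish: Bystander: clear dish, 35 mm across, 11 mm high, lying between the fixtures.
- tip_box: Bystander: grey box 85 x 120 x 50 mm, left.
- reagent_bottle: Bystander: amber bottle, 56 mm across, 110 mm high, right.
- beaker: Bystander: clear cup, 70 mm across, 85 mm high, right.
- spatula: Bystander: spatula 170 mm long, lying at the right near the robot.
Mind the look-alikes: they are no part of the job. What is shaped like the return_rack but blue, green or red is not meant.

How it is judged:
By the outcome, as a careful person would: the job done as asked, in the order asked, and still so for the second after the job is handed in, with the robot touching nothing.
It also fails if it takes over 72 s, if anything falls off the work surface, if the arm or the gripper's body presses on something with over 40 N, if the wrist force passes 120 N, or if a joint passes its speed limit or range.

ROBOT

A 6-joint arm with a two-finger parallel gripper is mounted at the origin on the work surface. World frame = base frame: x ahead of the robot, y to its left, z up, the work surface at z = 0. Lengths are in m, angles in degrees, forces in N, time in s.
With the tool pointing down it reaches from about 0.3 to 0.75 m from the base axis. Payload 8.5 kg.
Tool frame: the origin (TCP) lies on the centre line of the jaws, within the pads' length; the fingertips stand 19 mm ahead of it and the grasp point (between the pads) is the TCP (env.tcp_to_tips is the z of the fingertips in the tool frame, in m); z points along the fingers, y is the line along which they close (so a half turn about z gives the same grasp; the last joint's range is limited). The gripper opens to 85 mm and grips with 20 to 120 N. Pads are 22 mm wide; open, the fingers measure 114 mm over their backs; the gripper's body (76 mm by 85 mm) begins 54 mm behind the grasp point. The pads swing forward as they close: fully open they stand 13 mm farther back than shut.
Start: joints at [64.154, 21.807, 74.336, -0, 83.858, -12.336], TCP at [0.128, 0.535, 0.25] pointing down, gripper open.
Joint ranges: [-178.18, 178.18], [-50.72, 133.34], [12.68, 142.11], [-81.47, 261.47], [9.98, 163.14], [-165.26, 165.26]. Speed limits (degrees/s): [136.94, 136.94, 180, 180, 180, 180].

INTERFACE

Orientations are given as a 3x3 rotation matrix whose columns are the frame's x, y, z axes.
In Python, from rig import env gives the robot as it stands.
- The arm moves only by the tool servo_tool, never from a script. Its argument "steps" is a list of rows, each an object of numbers: "tx", "ty", "tz": the shift along the world's x, y, z in cm; "yaw": the turn about the world's z in degrees; "claw": the finger opening in cm, from 0 to 8.54. In form: [{"tx": .., "ty": .., "tz": .., "yaw": .., "claw": ..}, ...]. A call has 1 to 20 rows; each row shifts and turns the commanded pose from where the row before left it; what a row does not reach is not made up. A row lasts 1/10 s, in which the tool goes at most 50 mm and 8.59 degrees, less where a joint would pass 70% of its speed; a pose out of reach is approached as far as the arm can. A call with a gripper value outside its range is refused whole. The fingers move at their own pace and stop on an object; "newtons" is the grip in N (left out, the last holds). Time passes only in rows, so rows that do not move let the fingers close. It gives the time, the measured TCP pose, the force, the opening and the grip force at its end, in the units of the state.
- env.observe(): the state, without advancing time (a new reading comes with each control period).
- env.get_image(name): name is "side" or "top"; returns (picture, depth): 420x560x3 uint8, red, green, blue; 420x560 float32, m along the optical axis (not along the pixel's ray), 0 where there is no reading.
- env.camera_model(name): a dict with "fovy" (degrees; the focal length in pixels is half the picture's height over the tangent of half this angle, whatever the lens; pixels are square), "cx", "cy" (the principal point, pixels), "dist_coeffs" ([k1, k2, p1, p2, k3] as OpenCV has them; the pictures are not rectified), "T" (4x4, takes a point from camera to world coordinates). Camera axes: x right, y down, z forward; pixel columns grow to the right and rows downward; lengths in m; the calibration is good to about 2 mm. A picture is of the moment at which its call begins. camera_model takes no time and is no camera call.
- env.close_job(): hands the job in; it is judged then, once.
The state is a dict: "time_s": time; "q": joint angles; "qvel": joint speeds; "joint_efforts": joint torques, N m; "position": TCP position; "tool_rot": TCP orientation; "ft_force": force on the tool from outside, world axes, zero at the start; "wrist_torque": the same for the moment, N m; "grip_width": finger opening in m; "gripper_force": force on a finger pad.
Only numpy, scipy, OpenCV 4.12 (cv2) and the standard library are available. Lean on these libraries where they do the work, as an engineer would, in place of code of your own. Each camera call takes 0.05 s, during which the arm holds its last target. There are 200 camera calls.

## Working session

There is one attempt and no reset: what is moved stays moved. The work goes in short steps, Python scripts to look and compute and a tool call to move; the robot and the scene stay as the last step left them, time stands still between calls to the robot, and variables do not carry over. Pictures are saved under pics/ and viewed, at most 10 in all, crops included, and the job is handed in when it is done.

Besides the shell and the picture viewer there is one more tool, called after "Request:" as a command line: name --argument value ..., lists and objects as JSON in quotes. servo_tool: Moves the arm, as the interface text tells. Its arguments: {"type":"object","properties":{"steps":{"type":"array"},"newtons":{"type":"number"}},"required":["steps"]}

```bash
ls; mkdir -p pics
python3 - <<'E'
from rig import env
import cv2,numpy as np
for n in("top","side"):
    im,d=env.get_image(n); cv2.imwrite(f"pics/{n}0.png",im[:,:,::-1]); np.savez(f"{n}0.npz",im=im,d=d)
    m=env.camera_model(n); print(n,m)
o=env.observe(); print(o)
E
```

```text
pics
top {'fovy': 51.54333032468756, 'cx': 280.1454470887219, 'cy': 210.15829598456753, 'dist_coeffs': array([-0.09305054,  0.        ,  0.        ,  0.        ,  0.        ]), 'T': array([[-0.00523483, -0.99482644,  0.10145422,  0.38064827],
       [-0.99965448,  0.00781949,  0.02509521,  0.00778451],
       [-0.0257587 , -0.1012878 , -0.99452364,  1.09786402],
       [ 0.        ,  0.        ,  0.        ,  1.        ]])}
side {'fovy': 42.53820362768547, 'cx': 287.94644363643135, 'cy': 205.46682054606572, 'dist_coeffs': array([0.01040145, 0.        , 0.        , 0.        , 0.        ]), 'T': array([[ 9.28218322e-01, -2.88556883e-01,  2.34831155e-01,
         1.17369332e-01],
       [-3.72035864e-01, -7.19517256e-01,  5.86416434e-01,
        -9.49171845e-01],
       [-2.49430337e-04, -6.31688090e-01, -7.75222610e-01,
         1.32674286e+00],
       [ 0.00000000e+00,  0.00000000e+00,  0.00000000e+00,
         1.00000000e+00]])}
{'time_s': 0.1, 'q': array([ 6.41536678e+01,  2.18391018e+01,  7.43781086e+01,  1.94123308e-03,
        8.38566983e+01, -1.23355545e+01]), 'qvel': array([-0.08128104, -0.04041766, -0.04239035, -0.01207609, -0.09096466,
        0.02251509]), 'joint_efforts': array([ 2.95773898e-03, -4.49223876e+01, -2.31658369e+01, -1.96656474e-04,
        3.68359761e-03, -1.69651003e-05]), 'position': array([0.12838998, 0.53457944, 0.24976856]), 'tool_rot': array([[-9.72325047e-01,  2.33631444e-01, -5.92681946e-04],
       [ 2.33631992e-01,  9.72324420e-01, -1.14622607e-03],
       [ 3.08484678e-04, -1.25297378e-03, -9.99999167e-01]]), 'ft_force': array([ 0.68449771, -0.55178369,  0.6270209 ]), 'wrist_torque': array([ 0.02118765, -0.03504177, -0.04737569]), 'gripper_force': 0.0, 'grip_width': 0.08536296118019218}
```

View pics/top0.png

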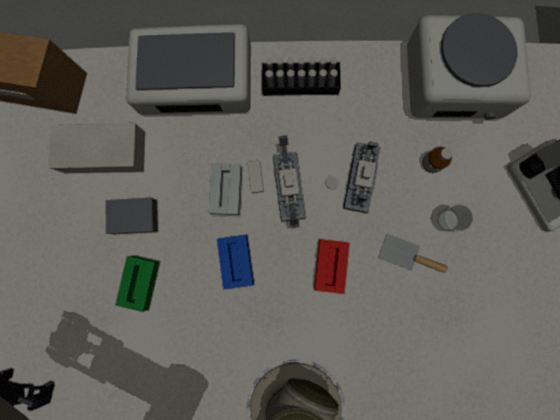

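View pics/side0.png

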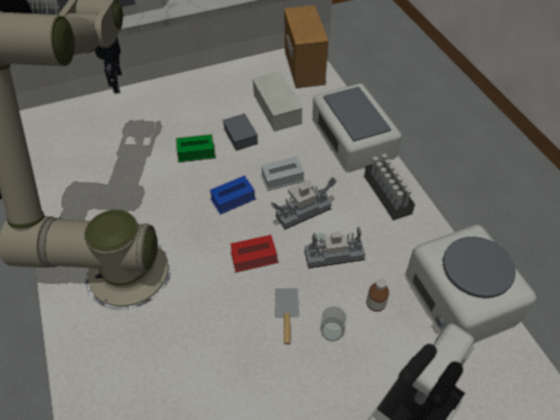

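The top view shows the open dock at (289,185) with its levers splayed, tabs at about (283,143) and (293,220). The locked dock is at (362,177) with upright levers. The aluminium rack is at (225,189).

Look-alikes, by top-view pixel:
- **Racks:** aluminium (225,189), blue (235,261), red (332,266) and green (138,283). I choose the aluminium one.
- **Docks:** the splayed one (289,185) and the upright one (362,177). The spent module is in the upright one.

Next I'll check this in a close crop and measure.

```bash
cat > h.py <<'E'
import numpy as np,cv2
from rig import env
def K(n):
    m=env.camera_model(n); f=210/np.tan(np.radians(m["fovy"]/2))
    return np.array([[f,0,m["cx"]],[0,f,m["cy"]],[0,0,1]]),m["dist_coeffs"],m["T"]
def rays(n,uv):
    k,d,T=K(n); p=cv2.undistortPoints(np.float64(uv).reshape(-1,1,2),k,d)[:,0]
    return np.c_[p,np.ones(len(p))]@T[:3,:3].T,T[:3,3]
def plane(n,uv,z):
    r,o=rays(n,uv); return o+r*((z-o[2])/r[:,2])[:,None]
def cloud(n,d):
    v,u=np.mgrid[:420,:560]; r,o=rays(n,np.c_[u.ravel(),v.ravel()])
    P=o+r*d.reshape(-1,1); P[d.ravel()==0]=np.nan
    return P.reshape(420,560,3)
def proj(n,P):
    k,d,T=K(n); R=T[:3,:3].T; return cv2.projectPoints(np.float64(P).reshape(-1,1,3),cv2.Rodrigues(R)[0],-R@T[:3,3],k,d)[0][:,0]
E
python3 - <<'E'
from h import *
a=np.load("top0.npz");b=np.load("side0.npz")
A=cv2.resize(a["im"][125:235,200:390],None,fx=4,fy=4,interpolation=2)[:,:,::-1]
B=cv2.resize(b["im"][150:275,250:375],None,fx=4.5,fy=4.5,interpolation=2)[:,:,::-1]
cv2.imwrite("pics/topc.png",A);cv2.imwrite("pics/sidec.png",B)
for n,d in(("top",a["d"]),("side",b["d"])):
    P=cloud(n,d); np.save(n+"P.npy",P)
P=np.load("topP.npy")
for u,v in[(225,200),(225,188),(289,180),(289,205),(283,143),(293,220),(362,177),(365,150),(330,182),(255,178),(260,230)]: print(u,v,P[v,u].round(4))
P=np.load("sideP.npy")
for u,v in[(283,175),(305,190),(335,240),(320,245)]: print(u,v,P[v,u].round(4))
E
```

```text
225 200 [0.519  0.1754 0.0066]
225 188 [0.55   0.1758 0.0053]
289 180 [0.5488 0.0119 0.1228]
289 205 [0.5021 0.0128 0.0313]
283 143 [0.6429 0.0256 0.0924]
293 220 [nan nan nan]
362 177 [ 0.5598 -0.1589  0.092 ]
365 150 [ 0.6396 -0.1788  0.029 ]
330 182 [ 0.5627 -0.0915  0.0072]
255 178 [0.5718 0.0976 0.0235]
260 230 [ 0.4426  0.0868 -0.0009]
283 175 [0.5365 0.1399 0.0492]
305 190 [0.5528 0.0021 0.1168]
335 240 [ 0.5658 -0.183   0.0964]
320 245 [ 0.5334 -0.1575  0.0554]
```

View pics/topc.png

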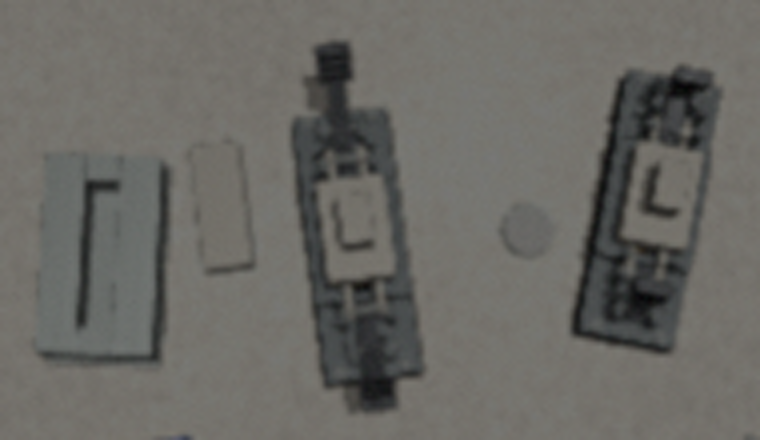

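View pics/sidec.png

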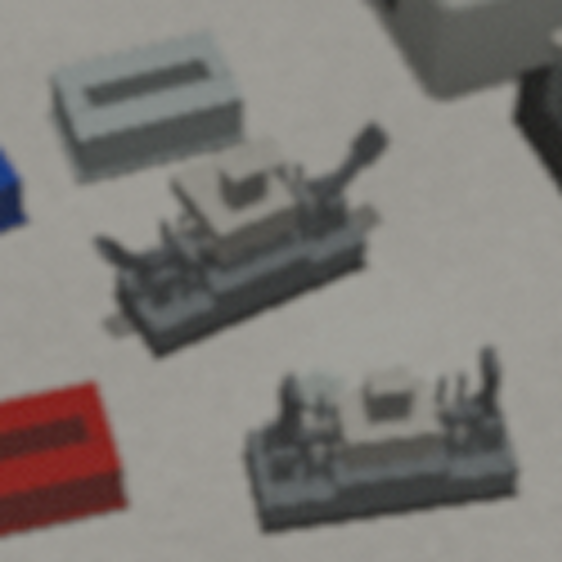

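The crops confirm the choice. The aluminium rack is at crop (100,255). The splayed dock is at (355,245), its module raised and tilted. The locked dock is at (650,210), levers upright, with a white body and ridge. Next I'll measure the poses from both clouds.

Run:
```python
from h import *
C={n:np.load(n+"P.npy").reshape(-1,3) for n in("top","side")}
def rect(p):
    (c,s,a)=cv2.minAreaRect(np.float32(p*1000)); 
    if s[0]<s[1]: a-=90; s=s[::-1]
    return np.round(c,1),np.round(s,1),round((a+90)%180-90,2)
for nm,c in(("rack",(.55,.176)),("open",(.55,.012)),("locked",(.56,-.165))):
    for n in C:
        P=C[n]; P=P[~np.isnan(P[:,0])]; P=P[(np.abs(P[:,0]-c[0])<.13)&(np.abs(P[:,1]-c[1])<.06)]
        print(nm,n,"zhist",np.histogram(P[:,2],np.arange(0.005,.15,.01))[0])
        for lo,hi in((.015,.055),(.018,.033),(.038,.05),(.068,.08),(.085,.1),(.1,.13)):
            q=P[(P[:,2]>lo)&(P[:,2]<hi)]
            if len(q)>12: print("  ",lo,hi,len(q),*rect(q[:,:2]),"zmed",q[:,2].mean().round(4))
```

```text
rack top zhist [ 292   64   66   85 1201    0    0    0    0    0    0    0    0    0]
   0.015 0.055 1416 [512.7 167.9] [191.6  86. ] 4.73 zmed 0.0463
   0.018 0.033 102 [508.  167.3] [180.4  85.6] 4.73 zmed 0.0254
   0.038 0.05 954 [512.7 168.1] [191.8  85.7] 4.83 zmed 0.0477
rack side zhist [223  96 140 154 523  49   0   0   0   0   0   0   0   0]
   0.015 0.055 913 [513.1 166. ] [189.6  90.5] 2.98 zmed 0.0423
   0.018 0.033 173 [509.2 162.4] [181.6  83.2] 3.16 zmed 0.0265
   0.038 0.05 358 [513.1 166.4] [189.5  89.7] 2.99 zmed 0.046
open top zhist [ 68   7 498 246  51 112 203 103 400 107   6  69  35   0]
   0.015 0.055 802 [550.4  12.4] [168.3  60. ] 7.08 zmed 0.0351
   0.018 0.033 426 [550.4  12.4] [168.3  60. ] 7.08 zmed 0.0302
   0.038 0.05 269 [546.4  11.9] [143.5  60. ] 7.43 zmed 0.043
   0.068 0.08 223 [551.8  13.2] [170.7  35.9] 8.06 zmed 0.0731
   0.085 0.1 456 [551.6  12.6] [220.7  40. ] 7.05 zmed 0.0914
   0.1 0.13 161 [550.2  12.7] [219.   20.4] 6.97 zmed 0.1165
open side zhist [227 113 243 218 111  88 166 147 171 101  34  34  39   0]
   0.015 0.055 685 [550.8   6.4] [
[... 591 characters left out ...]
8  61.2] -12.16 zmed 0.0435
   0.068 0.08 342 [ 568.4 -168.5] [135.3  40.8] -12.33 zmed 0.0734
   0.085 0.1 41 [ 570.3 -166.2] [135.6  21.1] -10.74 zmed 0.0935
   0.1 0.13 196 [ 572.2 -168.4] [137.8  21.7] -11.69 zmed 0.1095
locked side zhist [295 115 280 194 172 203 166 160  33  45  84  37   0   0]
   0.015 0.055 761 [ 575.  -158.5] [169.3 100.3] -11.51 zmed 0.0356
   0.018 0.033 277 [ 575.1 -158.3] [169.4 100. ] -11.14 zmed 0.0278
   0.038 0.05 213 [ 571.2 -178. ] [161.5  60.6] -12.79 zmed 0.0443
   0.068 0.08 238 [ 571.4 -174.8] [139.5  44. ] -14.89 zmed 0.0746
   0.085 0.1 56 [ 570.9 -175.6] [138.5  32.5] -10.75 zmed 0.0931
   0.1 0.13 143 [ 570.8 -174. ] [136.5  25. ] -12.42 zmed 0.1108
```

Run:
```python
from h import *
C={n:np.load(n+"P.npy").reshape(-1,3) for n in("top","side")}
def rect(p):
    (c,s,a)=cv2.minAreaRect(np.float32(p*1000)); 
    if s[0]<s[1]: a-=90; s=s[::-1]
    return np.round(c,1),np.round(s,1),round((a+90)%180-90,2)
for nm,c,r,lo,hi in(("racktop",(.55,.172),(.085,.055),.044,.056),("lockedridge",(.572,-.17),(.025,.02),.1,.116),("lockedbody",(.572,-.17),(.036,.028),.068,.08),
  ("lnear",(.503,-.155),(.03,.03),.09,.13),("lfar",(.638,-.185),(.03,.03),.09,.13),
  ("openridge",(.55,.012),(.025,.02),.108,.135),("onear",(.445,.0),(.03,.03),.06,.13),("ofar",(.655,.025),(.03,.03),.06,.13),("openbody",(.55,.012),(.036,.028),.08,.105)):
    for n in C:
        P=C[n]; q=P[(np.abs(P[:,0]-c[0])<r[0])&(np.abs(P[:,1]-c[1])<r[1])&(P[:,2]>lo)&(P[:,2]<hi)]
        if len(q)>5: print(nm,n,len(q),*rect(q[:,:2]),"z",np.percentile(q[:,2],[5,50,95]).round(4),"mean",q.mean(0).round(4))
```

```text
racktop top 1162 [542.9 170.8] [124.9  73.4] -2.78 z [0.0457 0.0488 0.052 ] mean [0.5423 0.1705 0.0488]
racktop side 540 [542.7 165.8] [126.2  82. ] -5.23 z [0.0452 0.0503 0.0546] mean [0.5417 0.1642 0.0502]
lockedridge top 102 [ 571.7 -169.3] [28.1 18.1] -12.52 z [0.1032 0.1066 0.1101] mean [ 0.5714 -0.1688  0.1066]
lockedridge side 68 [ 571.8 -175.2] [28.  23.5] -22.72 z [0.1035 0.1086 0.1138] mean [ 0.5709 -0.1756  0.1084]
lockedbody top 305 [ 571.3 -169.1] [78.7 40.8] -12.33 z [0.0699 0.0732 0.0764] mean [ 0.5696 -0.1674  0.0732]
lockedbody side 187 [ 571.9 -173.5] [79.5 44.2] -11.18 z [0.0701 0.075  0.0791] mean [ 0.5675 -0.1785  0.0748]
lnear top 59 [ 509.6 -155.5] [21.7 11.2] 79.23 z [0.0964 0.1127 0.1169] mean [ 0.5083 -0.1552  0.1098]
lnear side 44 [ 509.4 -161. ] [24.1 11.1] 77.16 z [0.0971 0.1117 0.1209] mean [ 0.5082 -0.1634  0.1104]
lfar top 51 [ 634.4 -182.1] [20.5  9.2] 73.26 z [0.0955 0.1139 0.1173] mean [ 0.6333 -0.1816  0.1109]
lfar side 44 [ 632.2 -188.7] [21.3 10.7] 89.58 z [0.0952 0.1142 0.1203] mean [ 0.6319 -0.1908  0.1106]
openridge top 107 [550.2  12.4] [28.2 18.4] 5.74 z [0.1174 0.1243 0.1272] mean [0.549  0.0122 0.1237]
openridge side 90 [548.9   8.8] [28.8 22.7] 2.92 z [0.11   0.124  0.1298] mean [0.548  0.0066 0.1219]
onear top 108 [458.9   1.4] [34.7 22.2] 9.29 z [0.0731 0.0944 0.1028] mean [0.4561 0.001  0.0915]
onear side 56 [458.3  -4.7] [31.9 23.7] -0.01 z [0.0727 0.0955 0.1078] mean [ 0.4559 -0.005   0.0934]
ofar top 136 [642.1  23.5] [38.1 22.2] 10.12 z [0.0724 0.0923 0.1029] mean [0.6439 0.0238 0.0903]
ofar side 87 [642.5  20. ] [39.6 24.5] 23.49 z [0.0678 0.0912 0.1052] mean [0.6428 0.0194 0.0891]
openbody top 333 [546.8  12. ] [68.8 40. ] 7.0 z [0.0873 0.0906 0.0936] mean [0.5478 0.0124 0.0906]
openbody side 207 [550.3   6.3] [70.8 41.1] -0.78 z [0.0818 0.0923 0.1008] mean [0.5468 0.0013 0.0917]
```

Measured, in mm:

| Thing | Position (x, y) | Yaw | Check |
|---|---|---|---|
| Locked dock | (571.5, -170) | -12.2° | ridge top z 107 (108 expected) |
| Open dock | (550.5, 11.5) | +7° | not seated, ridge top about 124 |
| Rack | (543, 169.5) | -3° | top z 49–50 (50 expected) |

First I go above the gap at the locked dock's near lever, at (527.5, -160.5).

Request:
servo_tool --steps '[{"tx":1.1,"ty":-1.9,"claw":0,"yaw":1.3},{"tx":2.2,"ty":-3.86,"claw":0},{"tx":2.2,"ty":-3.86,"claw":0},{"tx":2.2,"ty":-3.86,"claw":0},{"tx":2.2,"ty":-3.86,"claw":0},{"tx":2.2,"ty":-3.86,"claw":0},{"tx":2.2,"ty":-3.86,"claw":0},{"tx":2.2,"ty":-3.86,"claw":0},{"tx":2.2,"ty":-3.86,"claw":0},{"tx":2.2,"ty":-3.86,"claw":0},{"tx":2.2,"ty":-3.86,"claw":0},{"tx":2.2,"ty":-3.86,"claw":0},{"tx":2.2,"ty":-3.86,"claw":0},{"tx":2.2,"ty":-3.86,"claw":0},{"tx":2.2,"ty":-3.86,"claw":0},{"tx":2.2,"ty":-3.86,"claw":0},{"tx":2.2,"ty":-3.86,"claw":0},{"tx":2.2,"ty":-3.86,"claw":0},{"tx":1.1,"ty":-1.9,"claw":0},{"claw":0}]'

```text
invalid input at $.steps[0]: expected keys tx, ty, tz, yaw, claw
```

Request:
servo_tool --steps '[{"tx":1.1,"ty":-1.9,"tz":0,"yaw":1.3,"claw":0},{"tx":2.2,"ty":-3.86,"tz":0,"yaw":0,"claw":0},{"tx":2.2,"ty":-3.86,"tz":0,"yaw":0,"claw":0},{"tx":2.2,"ty":-3.86,"tz":0,"yaw":0,"claw":0},{"tx":2.2,"ty":-3.86,"tz":0,"yaw":0,"claw":0},{"tx":2.2,"ty":-3.86,"tz":0,"yaw":0,"claw":0},{"tx":2.2,"ty":-3.86,"tz":0,"yaw":0,"claw":0},{"tx":2.2,"ty":-3.86,"tz":0,"yaw":0,"claw":0},{"tx":2.2,"ty":-3.86,"tz":0,"yaw":0,"claw":0},{"tx":2.2,"ty":-3.86,"tz":0,"yaw":0,"claw":0},{"tx":2.2,"ty":-3.86,"tz":0,"yaw":0,"claw":0},{"tx":2.2,"ty":-3.86,"tz":0,"yaw":0,"claw":0},{"tx":2.2,"ty":-3.86,"tz":0,"yaw":0,"claw":0},{"tx":2.2,"ty":-3.86,"tz":0,"yaw":0,"claw":0},{"tx":2.2,"ty":-3.86,"tz":0,"yaw":0,"claw":0},{"tx":2.2,"ty":-3.86,"tz":0,"yaw":0,"claw":0},{"tx":2.2,"ty":-3.86,"tz":0,"yaw":0,"claw":0},{"tx":2.2,"ty":-3.86,"tz":0,"yaw":0,"claw":0},{"tx":1.1,"ty":-1.9,"tz":0,"yaw":0,"claw":0},{"tx":0,"ty":0,"tz":0,"yaw":0,"claw":0}]'

```text
time_s: 2.1
position: [0.5252, -0.1619, 0.2492]
tool_rot: [[-0.977, 0.214, -0.001], [0.214, 0.977, 0.0], [0.001, 0.0, -1.0]]
ft_force: [-0.3, 0.5, -0.4]
grip_width: 0.0001
gripper_force: 0.0
```

Request:
servo_tool --steps '[{"tx":0.1,"ty":0.1,"tz":-3,"yaw":0,"claw":0},{"tx":0.1,"ty":0,"tz":-4,"yaw":0,"claw":0},{"tx":0,"ty":0,"tz":-4,"yaw":0,"claw":0},{"tx":0,"ty":0,"tz":-1.2,"yaw":0,"claw":0},{"tx":0,"ty":0,"tz":-1,"yaw":0,"claw":0},{"tx":0,"ty":0,"tz":-1,"yaw":0,"claw":0},{"tx":0,"ty":0,"tz":0,"yaw":0,"claw":0}]'

```text
time_s: 2.8
position: [0.5261, -0.1581, 0.1078]
tool_rot: [[-0.977, 0.211, -0.001], [0.211, 0.977, 0.001], [0.001, 0.0, -1.0]]
ft_force: [-0.2, 0.9, -0.0]
grip_width: 0.0003
gripper_force: 0.0
```

Request:
servo_tool --steps '[{"tx":-0.4,"ty":0.07,"tz":0,"yaw":0,"claw":0},{"tx":-0.4,"ty":0.07,"tz":0,"yaw":0,"claw":0},{"tx":-0.4,"ty":0.07,"tz":0,"yaw":0,"claw":0},{"tx":-0.4,"ty":0.07,"tz":0,"yaw":0,"claw":0},{"tx":-0.4,"ty":0.07,"tz":0,"yaw":0,"claw":0},{"tx":-0.4,"ty":0.07,"tz":0,"yaw":0,"claw":0},{"tx":-0.4,"ty":0.07,"tz":0,"yaw":0,"claw":0},{"tx":-0.4,"ty":0.07,"tz":0,"yaw":0,"claw":0},{"tx":-0.4,"ty":0.07,"tz":0,"yaw":0,"claw":0},{"tx":-0.3,"ty":0.05,"tz":0,"yaw":0,"claw":0},{"tx":0,"ty":0,"tz":0,"yaw":0,"claw":0}]'

```text
time_s: 3.9
position: [0.4886, -0.1524, 0.1097]
tool_rot: [[-0.977, 0.212, 0.005], [0.212, 0.977, -0.003], [-0.005, -0.001, -1.0]]
ft_force: [5.9, -1.8, 0.8]
grip_width: -0.0
gripper_force: 2.3
```

Request:
servo_tool --steps '[{"tx":-0.2,"ty":0.04,"tz":0,"yaw":0,"claw":0},{"tx":-0.2,"ty":0.04,"tz":0,"yaw":0,"claw":0},{"tx":0,"ty":0,"tz":0,"yaw":0,"claw":0}]'

```text
time_s: 4.2
position: [0.4857, -0.152, 0.1102]
tool_rot: [[-0.977, 0.212, 0.008], [0.212, 0.977, -0.004], [-0.009, -0.002, -1.0]]
ft_force: [9.2, -1.4, 1.6]
grip_width: -0.0002
gripper_force: 3.8
```

Request:
servo_tool --steps '[{"tx":-0.2,"ty":0.04,"tz":0,"yaw":0,"claw":0},{"tx":-0.2,"ty":0.04,"tz":0,"yaw":0,"claw":0},{"tx":0,"ty":0,"tz":0,"yaw":0,"claw":0}]'

```text
time_s: 4.5
position: [0.4828, -0.1517, 0.1107]
tool_rot: [[-0.977, 0.212, 0.011], [0.212, 0.977, -0.005], [-0.012, -0.003, -1.0]]
ft_force: [13.8, -1.6, 1.4]
grip_width: 0.0002
gripper_force: 5.3
```

Request:
servo_tool --steps '[{"tx":1.5,"ty":-0.3,"tz":0.5,"yaw":0,"claw":0},{"tx":0.3,"ty":-0.1,"tz":3,"yaw":0,"claw":0},{"tx":0.5,"ty":-0.1,"tz":3,"yaw":0,"claw":0},{"tx":3.7,"ty":-0.8,"tz":0,"yaw":0,"claw":0},{"tx":3.7,"ty":-0.8,"tz":0,"yaw":0,"claw":0},{"tx":3.6,"ty":-0.8,"tz":0,"yaw":0,"claw":0},{"tx":0,"ty":0,"tz":0,"yaw":0,"claw":0},{"tx":0,"ty":0,"tz":0,"yaw":0,"claw":0}]'

```text
time_s: 5.3
position: [0.6121, -0.179, 0.1732]
tool_rot: [[-0.977, 0.211, -0.001], [0.211, 0.977, 0.0], [0.001, -0.0, -1.0]]
ft_force: [-0.3, 0.1, 0.1]
grip_width: 0.0003
gripper_force: 0.0
```

Run:
```python
from h import *
print(env.observe()["position"])
im,d=env.get_image("side"); cv2.imwrite("pics/s1.png",cv2.resize(im[190:290,270:400],None,fx=5,fy=5,interpolation=2)[:,:,::-1])
im,d=env.get_image("top");P=cloud("top",d).reshape(-1,3)
L=np.array([.5715,-.17]);a=np.radians(-12.2);u=np.array([np.cos(a),np.sin(a)]);v=np.array([-u[1],u[0]])
x=(P[:,:2]-L)@u;y=(P[:,:2]-L)@v
for lo,hi in((-120,-60),(-20,20),(50,120)):
    m=(x>lo/1e3)&(x<hi/1e3)&(abs(y)<.011)&(P[:,2]>.07)&(P[:,2]<.2)
    i=np.argsort(x[m])[::max(1,m.sum()//8)];print(lo,(np.c_[x[m],P[m,2]][i]*1000).round(0).tolist())
```

```text
[ 0.61213122 -0.17895974  0.17323602]
-120 []
-20 []
50 []
```

View pics/s1.png

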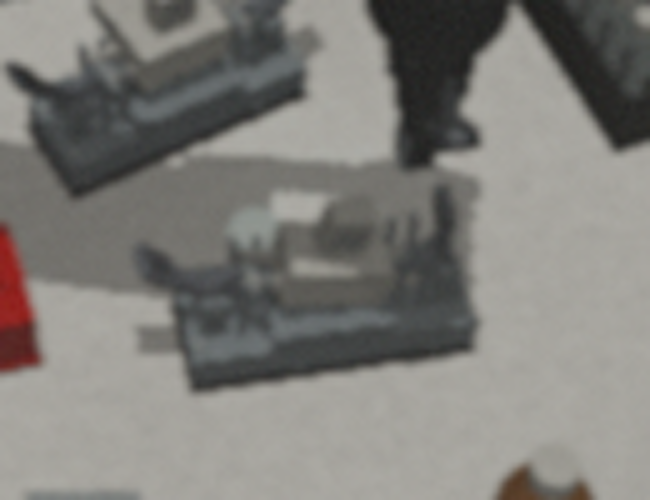

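The near lever is out, at crop (155,265), and the module is tilted. The far lever at (445,215) is still upright. I go down between them and push outward.

Request:
servo_tool --steps '[{"tx":0.3,"ty":-0.07,"tz":-1.5,"yaw":0,"claw":0},{"tx":0,"ty":0,"tz":-2.5,"yaw":0,"claw":0},{"tx":0,"ty":0,"tz":-1.3,"yaw":0,"claw":0},{"tx":0,"ty":0,"tz":-1,"yaw":0,"claw":0},{"tx":0,"ty":0,"tz":-0.2,"yaw":0,"claw":0},{"tx":0,"ty":0,"tz":0,"yaw":0,"claw":0}]'

```text
time_s: 6.0
position: [0.6156, -0.1798, 0.1085]
tool_rot: [[-0.977, 0.212, 0.0], [0.212, 0.977, -0.0], [-0.0, -0.0, -1.0]]
ft_force: [0.1, -0.2, 0.7]
grip_width: -0.0002
gripper_force: 0.0
```

Request:
servo_tool --steps '[{"tx":0.4,"ty":-0.09,"tz":0,"yaw":0,"claw":0},{"tx":0.4,"ty":-0.09,"tz":0,"yaw":0,"claw":0},{"tx":0.4,"ty":-0.09,"tz":0,"yaw":0,"claw":0},{"tx":0.4,"ty":-0.09,"tz":0,"yaw":0,"claw":0},{"tx":0.4,"ty":-0.09,"tz":0,"yaw":0,"claw":0},{"tx":0.4,"ty":-0.09,"tz":0,"yaw":0,"claw":0},{"tx":0.4,"ty":-0.09,"tz":0,"yaw":0,"claw":0},{"tx":0.4,"ty":-0.09,"tz":0,"yaw":0,"claw":0},{"tx":0.4,"ty":-0.09,"tz":0,"yaw":0,"claw":0},{"tx":0.4,"ty":-0.09,"tz":0,"yaw":0,"claw":0},{"tx":0.4,"ty":-0.09,"tz":0,"yaw":0,"claw":0},{"tx":0.4,"ty":-0.09,"tz":0,"yaw":0,"claw":0},{"tx":0,"ty":0,"tz":0,"yaw":0,"claw":0}]'

```text
time_s: 7.3
position: [0.6584, -0.1892, 0.1075]
tool_rot: [[-0.977, 0.211, -0.016], [0.211, 0.977, 0.004], [0.017, 0.001, -1.0]]
ft_force: [-28.6, 5.4, 10.3]
grip_width: 0.0002
gripper_force: 13.7
```

Request:
servo_tool --steps '[{"tx":-1.2,"ty":0.3,"tz":0.5,"yaw":0,"claw":0},{"tx":-1,"ty":0.2,"tz":3,"yaw":0,"claw":0},{"tx":-2,"ty":1,"tz":4,"yaw":0,"claw":0},{"tx":-2,"ty":3.5,"tz":3,"yaw":0,"claw":4.5},{"tx":-2,"ty":4,"tz":0,"yaw":0,"claw":4.5},{"tx":0,"ty":4,"tz":0,"yaw":0,"claw":4.5},{"tx":0,"ty":3,"tz":0,"yaw":0,"claw":4.5},{"tx":0,"ty":0,"tz":0,"yaw":0,"claw":4.5}]'

```text
time_s: 8.1
position: [0.5818, -0.0275, 0.2141]
tool_rot: [[-0.978, 0.208, 0.002], [0.208, 0.978, 0.0], [-0.002, 0.001, -1.0]]
ft_force: [0.9, -0.1, 1.0]
grip_width: 0.045
gripper_force: 0.0
```

```bash
cat > m.py <<'E'
from h import *
def scan(L,deg,rng=((-120,-60),(-45,45),(60,120))):
    u=np.array([np.cos(np.radians(deg)),np.sin(np.radians(deg))]);v=np.array([-u[1],u[0]])
    for n in("top","side"):
        im,d=env.get_image(n);P=cloud(n,d).reshape(-1,3);x=(P[:,:2]-L)@u*1e3;y=(P[:,:2]-L)@v*1e3;z=P[:,2]*1e3
        for lo,hi in rng:
            m=(x>lo)&(x<hi)&(abs(y)<14)&(z>50)&(z<150)
            b=[(int(c),round(float(np.median(z[m&(abs(x-c)<3)]))),round(float(np.median(y[m&(abs(x-c)<3)])))) for c in range(lo,hi,6) if (m&(abs(x-c)<3)).sum()>3]
            print(n,"x,z,y:",b)
        m=(abs(x)<22)&(abs(y)<25)&(z>110)&(z<150)
        if m.sum()>10:
            q=P[m,:2];print(n,"ridge",cv2.minAreaRect(np.float32(q*1e3)),"z",np.percentile(z[m],[10,50,90]).round(1))
E
python3 - <<'E'
from m import *
print(env.observe()["position"]); scan(np.array([.5715,-.17]),-12.2)
im,d=env.get_image("side"); cv2.imwrite("pics/s2.png",cv2.resize(im[190:290,270:400],None,fx=5,fy=5,interpolation=2)[:,:,::-1])
E
```

```text
[ 0.58176577 -0.02747926  0.21413479]
top x,z,y: [(-114, 96, 1), (-108, 99, 1), (-102, 94, 1), (-96, 88, 2), (-90, 82, 1), (-84, 77, 1), (-78, 69, 1), (-72, 63, 0), (-66, 62, 0)]
top x,z,y: [(-45, 71, 3), (-39, 76, -8), (-33, 84, -2), (-27, 93, 1), (-21, 92, -1), (-15, 112, 2), (-9, 125, 3), (-3, 126, 4), (3, 127, 5), (9, 126, 6), (15, 93, 10), (21, 94, 0), (27, 94, 2), (33, 76, 10), (39, 75, -7)]
top x,z,y: [(60, 62, 1), (66, 61, 2), (72, 63, 0), (78, 68, 0), (84, 75, 2), (90, 83, 1), (96, 88, -1), (102, 93, 2), (108, 98, 0), (114, 98, 1)]
top ridge ((568.6690673828125, -168.42843627929688), (18.492298126220703, 27.841209411621094), 78.24372100830078) z [118.1 126.6 129.1]
side x,z,y: [(-108, 100, -6), (-102, 96, -5), (-96, 92, -7), (-90, 86, -6), (-84, 79, -6), (-78, 72, -6), (-72, 66, -7), (-66, 66, -6)]
side x,z,y: [(-45, 76, 3), (-39, 75, 7), (-33, 77, 3), (-27, 93, 2), (-21, 95, 2), (-15, 115, -6), (-9, 120, -11), (-3, 121, -10), (3, 123, -11), (9, 123, -11), (15, 97, -3), (21, 96, -2), (27, 96, 0), (33, 75, 5), (39, 77, 6)]
side x,z,y: [(60, 73, -9), (66, 66, -6), (72, 64, -2), (78, 67, -2), (84, 76, -3), (90, 82, -4), (96, 88, -2), (102, 95, -3), (108, 99, -6)]
side ridge ((568.5182495117188, -173.2233123779297), (22.451038360595703, 28.269027709960938), 73.50162506103516) z [114.7 126.6 131.6]
```

View pics/s2.png

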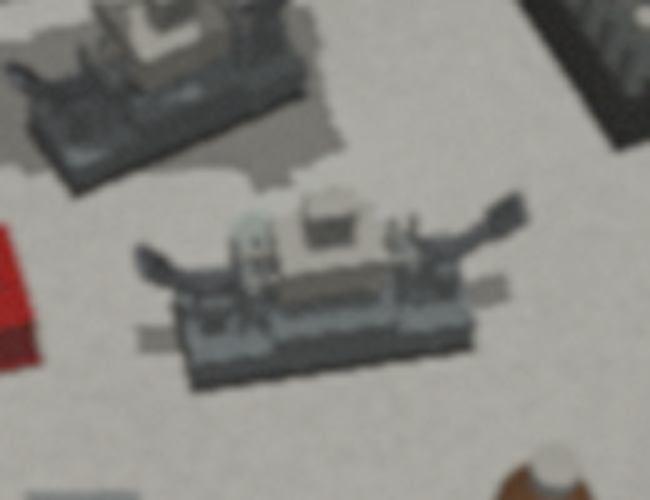

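Both levers are out at crop (155,265) and (505,215). The module is level and raised about 19 mm, with the ridge at (330,215). I grip it across y with the TCP at z 0.117.

Request:
servo_tool --steps '[{"tx":-0.3,"ty":-2.5,"tz":0,"yaw":0,"claw":4.5},{"tx":-0.3,"ty":-4.5,"tz":0,"yaw":0,"claw":4.5},{"tx":-0.4,"ty":-4.5,"tz":0,"yaw":0,"claw":4.5},{"tx":-0.3,"ty":-2.7,"tz":0,"yaw":0,"claw":4.5},{"tx":0,"ty":0,"tz":-2,"yaw":0,"claw":4.5},{"tx":0,"ty":0,"tz":-2,"yaw":0,"claw":4.5}]'

```text
time_s: 8.85
position: [0.5685, -0.1755, 0.1729]
tool_rot: [[-0.977, 0.215, 0.001], [0.215, 0.977, -0.001], [-0.002, -0.001, -1.0]]
ft_force: [-0.2, 0.6, -1.0]
grip_width: 0.0446
gripper_force: 0.0
```

Request:
servo_tool --steps '[{"tx":0,"ty":0.4,"tz":-2,"yaw":0,"claw":4.5},{"tx":0,"ty":0,"tz":-1.5,"yaw":0,"claw":4.5},{"tx":0,"ty":0,"tz":0,"yaw":0,"claw":4.5}]'

```text
time_s: 9.15
position: [0.5677, -0.1697, 0.1362]
tool_rot: [[-0.977, 0.213, -0.003], [0.213, 0.977, 0.002], [0.004, 0.001, -1.0]]
ft_force: [0.4, 0.2, 0.6]
grip_width: 0.0449
gripper_force: 0.0
```

Request:
servo_tool --newtons 50 --steps '[{"tx":0.1,"ty":0,"tz":-1,"yaw":0,"claw":4.5},{"tx":0,"ty":0,"tz":-0.9,"yaw":0,"claw":4.5},{"tx":0,"ty":0,"tz":0,"yaw":0,"claw":4.5},{"tx":0,"ty":0,"tz":0,"yaw":0,"claw":1.2},{"tx":0,"ty":0,"tz":0,"yaw":0,"claw":1.2},{"tx":0,"ty":0,"tz":0,"yaw":0,"claw":1.2},{"tx":0,"ty":0,"tz":0,"yaw":0,"claw":1.2}]'

```text
time_s: 9.85
position: [0.5698, -0.1689, 0.1198]
tool_rot: [[-0.977, 0.211, 0.001], [0.211, 0.977, -0.001], [-0.001, -0.001, -1.0]]
ft_force: [-0.6, -0.2, 3.6]
grip_width: 0.017
gripper_force: 50.5
```

Request:
servo_tool --steps '[{"tx":0,"ty":0,"tz":1,"yaw":0,"claw":1.2},{"tx":0,"ty":0,"tz":2,"yaw":0,"claw":1.2},{"tx":0,"ty":0,"tz":3,"yaw":0,"claw":1.2},{"tx":0,"ty":0,"tz":4,"yaw":0,"claw":1.2},{"tx":0,"ty":0,"tz":4,"yaw":0,"claw":1.2},{"tx":0,"ty":0,"tz":0,"yaw":0,"claw":1.2}]'

```text
time_s: 10.45
position: [0.5707, -0.1691, 0.2649]
tool_rot: [[-0.977, 0.211, 0.009], [0.211, 0.977, -0.004], [-0.009, -0.002, -1.0]]
ft_force: [0.3, -0.5, -4.7]
grip_width: 0.0176
gripper_force: 50.2
```

Request:
servo_tool --steps '[{"tx":-0.2,"ty":2,"tz":0,"yaw":1,"claw":1.2},{"tx":-0.3,"ty":3.5,"tz":0,"yaw":1,"claw":1.2},{"tx":-0.3,"ty":4,"tz":0,"yaw":1,"claw":1.2},{"tx":-0.3,"ty":4,"tz":0,"yaw":1,"claw":1.2},{"tx":-0.3,"ty":4,"tz":0,"yaw":1,"claw":1.2},{"tx":-0.3,"ty":4,"tz":0,"yaw":1,"claw":1.2},{"tx":-0.3,"ty":4,"tz":0,"yaw":1,"claw":1.2},{"tx":-0.3,"ty":4,"tz":0,"yaw":1,"claw":1.2},{"tx":-0.2,"ty":2.5,"tz":0,"yaw":1,"claw":1.2},{"tx":-0.2,"ty":1.9,"tz":0,"yaw":0.2,"claw":1.2},{"tx":0,"ty":0,"tz":0,"yaw":0,"claw":1.2},{"tx":0,"ty":0,"tz":0,"yaw":0,"claw":1.2},{"tx":0,"ty":0,"tz":0,"yaw":0,"claw":1.2}]'

```text
time_s: 11.75
position: [0.5423, 0.1698, 0.2584]
tool_rot: [[-0.999, 0.053, -0.002], [0.053, 0.999, -0.0], [0.002, -0.0, -1.0]]
ft_force: [0.0, -0.7, -4.5]
grip_width: 0.0172
gripper_force: 50.2
```

Run:
```python
from h import *
o=env.observe();p=o["position"];print(p)
im,d=env.get_image("side");P=cloud("side",d)
u,v=proj("side",[p+[0,0,-.08]])[0].astype(int);print(u,v)
cv2.imwrite("pics/s3.png",cv2.resize(im[max(v-60,0):v+80,max(u-80,0):u+80],None,fx=4,fy=4,interpolation=2)[:,:,::-1])
Q=P.reshape(-1,3); 
for lo,hi in((-.095,-.07),(-.055,-.03),(-.03,-.02),(-.01,.0)):
    m=(np.hypot(*(Q[:,:2]-p[:2]).T)<.05)&(Q[:,2]>p[2]+lo)&(Q[:,2]<p[2]+hi); q=Q[m]
    if len(q)>8:print(lo,len(q),cv2.minAreaRect(np.float32(q[:,:2]*1e3)),(q.min(0)-p).round(4),(q.max(0)-p).round(4))
k=(np.hypot(*(Q[:,:2]-p[:2]).T)<.05)&(Q[:,2]>.12);print("zmin of held",np.sort(Q[k,2])[:8]-p[2])
```

```text
[0.54226523 0.16978889 0.2584434 ]
280 139
-0.095 68 ((540.8916015625, 160.23704528808594), (15.391938209533691, 40.22698211669922), 72.35840606689453) [-0.0208 -0.0152 -0.0932] [ 0.0201  0.0038 -0.0702]
-0.055 206 ((541.6972045898438, 163.63272094726562), (46.098018646240234, 97.60092163085938), 82.35565185546875) [-0.0494 -0.0302 -0.0549] [ 0.0495  0.0206 -0.0304]
-0.03 138 ((541.1874389648438, 163.16908264160156), (44.84165954589844, 60.877113342285156), 84.07420349121094) [-0.0319 -0.0314 -0.0298] [ 0.0314  0.0176 -0.0207]
-0.01 21 ((535.4650268554688, 153.5039520263672), (20.180036544799805, 31.071186065673828), 56.442996978759766) [-0.0149 -0.0284 -0.0096] [ 0.0108  0.0007 -0.0004]
zmin of held [-0.09324012 -0.09176256 -0.09159788 -0.09155871 -0.09106032 -0.09049422
 -0.08901179 -0.0885769 ]
```

View pics/s3.png

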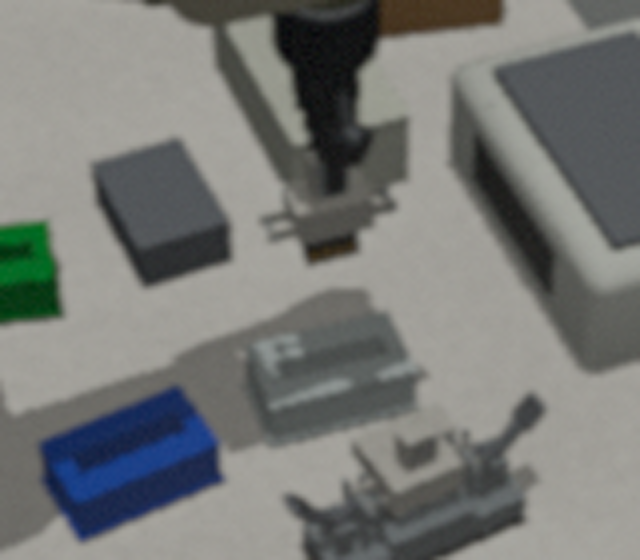

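The module hangs upright above the aluminium rack, crop (335,215) over (335,350). Alignment agrees to a few mm, so I lower it in steps and watch the force.

Request:
servo_tool --steps '[{"tx":0,"ty":0,"tz":-4,"yaw":0,"claw":1.2},{"tx":0,"ty":0,"tz":-4,"yaw":0,"claw":1.2},{"tx":0,"ty":0,"tz":-2.2,"yaw":0,"claw":1.2},{"tx":0,"ty":0,"tz":-0.8,"yaw":0,"claw":1.2},{"tx":0,"ty":0,"tz":-0.7,"yaw":0,"claw":1.2},{"tx":0,"ty":0,"tz":-0.7,"yaw":0,"claw":1.2},{"tx":0,"ty":0,"tz":0,"yaw":0,"claw":1.2}]'

```text
time_s: 12.5
position: [0.5427, 0.1702, 0.1352]
tool_rot: [[-0.999, 0.053, 0.0], [0.053, 0.999, 0.0], [-0.0, 0.0, -1.0]]
ft_force: [0.3, -0.8, -4.6]
grip_width: 0.0168
gripper_force: 50.1
```

Request:
servo_tool --steps '[{"tx":0,"ty":0,"tz":-0.8,"yaw":0,"claw":1.2},{"tx":0,"ty":0,"tz":-0.8,"yaw":0,"claw":1.2},{"tx":0,"ty":0,"tz":-0.6,"yaw":0,"claw":1.2},{"tx":0,"ty":0,"tz":-0.2,"yaw":0,"claw":1.2},{"tx":0,"ty":0,"tz":0,"yaw":0,"claw":1.2}]'

```text
time_s: 13.0
position: [0.5425, 0.1703, 0.1108]
tool_rot: [[-0.999, 0.052, -0.001], [0.052, 0.999, -0.0], [0.001, -0.0, -1.0]]
ft_force: [-0.1, -0.7, -4.5]
grip_width: 0.017
gripper_force: 50.2
```

Request:
servo_tool --steps '[{"tx":0,"ty":0,"tz":-0.2,"yaw":0,"claw":1.2},{"tx":0,"ty":0,"tz":-0.2,"yaw":0,"claw":1.2},{"tx":0,"ty":0,"tz":0,"yaw":0,"claw":1.2}]'

```text
time_s: 13.3
position: [0.5425, 0.1703, 0.107]
tool_rot: [[-0.999, 0.053, -0.0], [0.053, 0.999, -0.0], [0.0, -0.0, -1.0]]
ft_force: [-0.2, 1.0, -3.8]
grip_width: 0.0172
gripper_force: 50.2
```

Request:
servo_tool --steps '[{"tx":0,"ty":0,"tz":-0.1,"yaw":0,"claw":1.2},{"tx":0,"ty":0,"tz":-0.1,"yaw":0,"claw":1.2},{"tx":0,"ty":0,"tz":0,"yaw":0,"claw":1.2}]'

```text
time_s: 13.6
position: [0.543, 0.1702, 0.1065]
tool_rot: [[-0.999, 0.052, 0.002], [0.052, 0.999, -0.0], [-0.002, -0.0, -1.0]]
ft_force: [-1.0, -2.1, 6.9]
grip_width: 0.0175
gripper_force: 51.5
```

Request:
servo_tool --steps '[{"tx":0,"ty":0,"tz":0,"yaw":0,"claw":4.5},{"tx":0,"ty":0,"tz":0,"yaw":0,"claw":4.5},{"tx":0,"ty":0,"tz":0,"yaw":0,"claw":4.5},{"tx":0,"ty":0,"tz":2,"yaw":0,"claw":4.5},{"tx":0,"ty":0,"tz":4,"yaw":0,"claw":4.5},{"tx":0,"ty":0,"tz":4,"yaw":0,"claw":0},{"tx":2.5,"ty":-2.8,"tz":0,"yaw":3,"claw":0},{"tx":3,"ty":-3,"tz":0,"yaw":4,"claw":0},{"tx":3,"ty":-3,"tz":0,"yaw":3,"claw":0},{"tx":3,"ty":-3,"tz":0,"yaw":0,"claw":0},{"tx":2.1,"ty":-2.5,"tz":0,"yaw":0,"claw":0},{"tx":0,"ty":0,"tz":0,"yaw":0,"claw":0},{"tx":0,"ty":0,"tz":0,"yaw":0,"claw":0}]'

```text
time_s: 14.9
position: [0.6786, 0.027, 0.2045]
tool_rot: [[-0.993, -0.121, -0.001], [-0.121, 0.993, 0.0], [0.001, 0.001, -1.0]]
ft_force: [0.4, 0.9, 0.7]
grip_width: 0.0004
gripper_force: 0.0
```

Run:
```python
from m import *
print(env.observe()["position"]); 
L=np.array([.543,.170]); print("rack");scan(L,-3,((-50,50),))
print("open dock");scan(np.array([.5505,.0115]),7)
im,d=env.get_image("side"); cv2.imwrite("pics/s4.png",cv2.resize(im[140:240,240:370],None,fx=5,fy=5,interpolation=2)[:,:,::-1])
```

```text
[0.67858858 0.02696854 0.20453638]
rack
top x,z,y: [(-26, 79, 11), (-20, 79, 10), (-14, 86, 8), (-8, 113, 4), (-2, 113, 4), (4, 113, 3), (10, 112, 4), (16, 113, 1), (22, 79, 8), (28, 80, 7), (40, 62, 9), (46, 60, 8)]
top ridge ((543.9078369140625, 172.4613494873047), (11.898707389831543, 26.16878318786621), 89.25818634033203) z [111.2 113.1 115.5]
side x,z,y: [(-50, 62, -1), (-44, 60, -2), (-38, 57, 6), (-32, 58, 4), (-26, 75, 0), (-20, 81, 0), (-14, 95, -4), (-8, 103, -9), (-2, 105, -10), (4, 107, -10), (10, 106, -10), (16, 85, -6), (22, 81, 2), (28, 81, -2), (34, 64, -8), (40, 61, 5), (46, 62, 1)]
side ridge ((542.7561645507812, 166.598388671875), (21.910011291503906, 28.116104125976562), 74.60320281982422) z [111.7 114.5 119.2]
open dock
top x,z,y: [(-108, 101, 1), (-102, 101, 0), (-96, 95, 0), (-90, 88, 2), (-84, 80, 1), (-78, 72, -1), (-72, 66, -2), (-66, 64, -3)]
top x,z,y: [(-45, 73, -7), (-39, 76, -11), (-33, 72, -8), (-27, 89, -11), (-21, 90, -11), (-15, 91, -12)]
top x,z,y: []
side x,z,y: [(-108, 100, -1), (-102, 103, -4), (-96, 96, -10), (-90, 90, -5), (-84, 81, -5), (-78, 67, -6), (-72, 67, -3), (-66, 65, -4)]
side x,z,y: [(-45, 71, -3), (-39, 76, 8), (-33, 79, 3), (-27, 84, 1), (-21, 94, -2), (-15, 108, -2), (-9, 113, -8), (-3, 119, -9), (3, 113, -9), (9, 122, -8), (15, 111, -7), (21, 92, -5), (27, 93, 0), (39, 74, 7)]
side x,z,y: [(60, 73, -5), (66, 63, -5), (72, 66, -6), (78, 73, -5), (84, 81, -4), (90, 88, -3), (96, 96, -6), (102, 100, -3), (108, 102, -1)]
side ridge ((549.6280517578125, 9.301587104797363), (29.228551864624023, 22.998472213745117), 7.401323318481445) z [113.6 123.7 128.6]
```

View pics/s4.png

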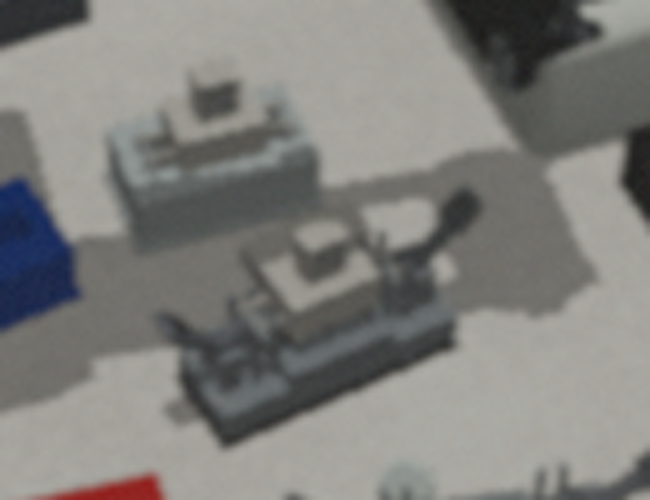

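The spent module stands in the rack, crop (215,120), with body top at z 80 and ridge top at 114, as it should be. The open dock still has its levers splayed, tabs at (180,325) and (460,210). The finger is now outside the far lever, so I go down.

Request:
servo_tool --steps '[{"tx":0,"ty":0,"tz":-4,"yaw":0,"claw":0},{"tx":0,"ty":0,"tz":-4,"yaw":0,"claw":0},{"tx":0,"ty":0,"tz":-2.2,"yaw":0,"claw":0},{"tx":0,"ty":0,"tz":0,"yaw":0,"claw":0},{"tx":0,"ty":0,"tz":0,"yaw":0,"claw":0}]'

```text
time_s: 15.65
position: [0.6789, 0.0277, 0.1043]
tool_rot: [[-0.992, -0.122, 0.001], [-0.122, 0.993, -0.0], [-0.001, -0.0, -1.0]]
ft_force: [0.7, 0.0, 0.7]
grip_width: -0.0002
gripper_force: 0.0
```

Request:
servo_tool --steps '[{"tx":-0.35,"ty":-0.04,"tz":0,"yaw":0,"claw":0},{"tx":-0.35,"ty":-0.04,"tz":0,"yaw":0,"claw":0},{"tx":-0.4,"ty":-0.05,"tz":0.3,"yaw":0,"claw":0},{"tx":-0.4,"ty":-0.05,"tz":0.3,"yaw":0,"claw":0},{"tx":-0.4,"ty":-0.05,"tz":0.3,"yaw":0,"claw":0},{"tx":-0.4,"ty":-0.05,"tz":0.3,"yaw":0,"claw":0},{"tx":-0.4,"ty":-0.05,"tz":0.15,"yaw":0,"claw":0},{"tx":-0.4,"ty":-0.05,"tz":0.15,"yaw":0,"claw":0},{"tx":-0.4,"ty":-0.05,"tz":0.15,"yaw":0,"claw":0},{"tx":-0.4,"ty":-0.05,"tz":0.1,"yaw":0,"claw":0},{"tx":0,"ty":0,"tz":0,"yaw":0,"claw":0}]'

```text
time_s: 16.75
position: [0.6391, 0.0224, 0.1211]
tool_rot: [[-0.993, -0.122, -0.0], [-0.122, 0.993, -0.0], [0.0, -0.0, -1.0]]
ft_force: [2.5, 0.9, 2.5]
grip_width: 0.0001
gripper_force: 1.2
```

Request:
servo_tool --steps '[{"tx":-0.35,"ty":-0.04,"tz":0.05,"yaw":0,"claw":0},{"tx":-0.35,"ty":-0.04,"tz":0.05,"yaw":0,"claw":0},{"tx":-0.35,"ty":-0.04,"tz":0,"yaw":0,"claw":0},{"tx":-0.25,"ty":-0.03,"tz":0,"yaw":0,"claw":0},{"tx":0,"ty":0,"tz":0,"yaw":0,"claw":0}]'

```text
time_s: 17.25
position: [0.6274, 0.0209, 0.1217]
tool_rot: [[-0.993, -0.122, 0.003], [-0.122, 0.993, 0.0], [-0.003, -0.0, -1.0]]
ft_force: [8.8, 0.6, -0.6]
grip_width: -0.0002
gripper_force: 4.6
```

Request:
servo_tool --steps '[{"tx":-0.2,"ty":-0.02,"tz":0,"yaw":0,"claw":0},{"tx":-0.2,"ty":-0.02,"tz":0,"yaw":0,"claw":0},{"tx":0,"ty":0,"tz":0,"yaw":0,"claw":0}]'

```text
time_s: 17.55
position: [0.6266, 0.0208, 0.1219]
tool_rot: [[-0.993, -0.121, 0.012], [-0.121, 0.993, 0.001], [-0.012, -0.001, -1.0]]
ft_force: [24.8, 3.0, -8.4]
grip_width: -0.0001
gripper_force: 11.9
```

Request:
servo_tool --steps '[{"tx":1.2,"ty":0.15,"tz":0.5,"yaw":0,"claw":0},{"tx":0.3,"ty":0,"tz":3,"yaw":0,"claw":0},{"tx":0,"ty":0,"tz":4,"yaw":0,"claw":0},{"tx":-3,"ty":-0.37,"tz":0,"yaw":0,"claw":0},{"tx":-4.4,"ty":-0.55,"tz":0,"yaw":0,"claw":0},{"tx":-4.5,"ty":-0.55,"tz":0,"yaw":0,"claw":0},{"tx":-4.5,"ty":-0.55,"tz":0,"yaw":0,"claw":0},{"tx":-3.5,"ty":-0.43,"tz":0,"yaw":0,"claw":0},{"tx":-1.5,"ty":-0.18,"tz":0,"yaw":0,"claw":0},{"tx":0,"ty":0,"tz":0,"yaw":0,"claw":0},{"tx":0,"ty":0,"tz":0,"yaw":0,"claw":0}]'

```text
time_s: 18.65
position: [0.4235, -0.0042, 0.1965]
tool_rot: [[-0.993, -0.121, -0.001], [-0.121, 0.993, 0.0], [0.001, 0.0, -1.0]]
ft_force: [0.4, 0.6, 0.1]
grip_width: 0.0002
gripper_force: 0.0
```

Request:
servo_tool --steps '[{"tx":-0.1,"ty":0,"tz":-4,"yaw":0,"claw":0},{"tx":0,"ty":0,"tz":-3,"yaw":0,"claw":0},{"tx":0,"ty":0,"tz":-1.3,"yaw":0,"claw":0},{"tx":0,"ty":0,"tz":-0.9,"yaw":0,"claw":0},{"tx":0,"ty":0,"tz":0,"yaw":0,"claw":0}]'

```text
time_s: 19.15
position: [0.4227, -0.0041, 0.1037]
tool_rot: [[-0.993, -0.122, -0.002], [-0.122, 0.993, 0.001], [0.002, 0.001, -1.0]]
ft_force: [-0.5, -0.4, 0.4]
grip_width: -0.0
gripper_force: 0.0
```

Request:
servo_tool --steps '[{"tx":0.35,"ty":0.04,"tz":0,"yaw":0,"claw":0},{"tx":0.35,"ty":0.04,"tz":0,"yaw":0,"claw":0},{"tx":0.4,"ty":0.05,"tz":0.3,"yaw":0,"claw":0},{"tx":0.4,"ty":0.05,"tz":0.3,"yaw":0,"claw":0},{"tx":0.4,"ty":0.05,"tz":0.3,"yaw":0,"claw":0},{"tx":0.4,"ty":0.05,"tz":0.3,"yaw":0,"claw":0},{"tx":0.4,"ty":0.05,"tz":0.15,"yaw":0,"claw":0},{"tx":0.4,"ty":0.05,"tz":0.15,"yaw":0,"claw":0},{"tx":0.4,"ty":0.05,"tz":0.15,"yaw":0,"claw":0},{"tx":0.4,"ty":0.05,"tz":0.1,"yaw":0,"claw":0},{"tx":0,"ty":0,"tz":0,"yaw":0,"claw":0}]'

```text
time_s: 20.25
position: [0.4623, 0.0007, 0.1224]
tool_rot: [[-0.993, -0.122, 0.001], [-0.122, 0.993, 0.0], [-0.001, -0.0, -1.0]]
ft_force: [-1.4, 0.9, 0.2]
grip_width: -0.0002
gripper_force: 0.5
```

Request:
servo_tool --steps '[{"tx":0.35,"ty":0.04,"tz":0.05,"yaw":0,"claw":0},{"tx":0.35,"ty":0.04,"tz":0.05,"yaw":0,"claw":0},{"tx":0.35,"ty":0.04,"tz":0,"yaw":0,"claw":0},{"tx":0.25,"ty":0.03,"tz":0,"yaw":0,"claw":0},{"tx":0.1,"ty":0.01,"tz":0,"yaw":0,"claw":0},{"tx":0,"ty":0,"tz":0,"yaw":0,"claw":0}]'

```text
time_s: 20.85
position: [0.4741, 0.0022, 0.1232]
tool_rot: [[-0.992, -0.122, -0.004], [-0.122, 0.993, -0.0], [0.004, 0.0, -1.0]]
ft_force: [-12.7, -2.3, 8.8]
grip_width: 0.0
gripper_force: 7.0
```

Request:
servo_tool --steps '[{"tx":0.2,"ty":0.02,"tz":0,"yaw":0,"claw":0},{"tx":0.2,"ty":0.02,"tz":0,"yaw":0,"claw":0},{"tx":0,"ty":0,"tz":0,"yaw":0,"claw":0}]'

```text
time_s: 21.15
position: [0.475, 0.0025, 0.1231]
tool_rot: [[-0.992, -0.123, -0.012], [-0.123, 0.992, -0.001], [0.012, 0.001, -1.0]]
ft_force: [-27.9, -7.9, 19.1]
grip_width: 0.0
gripper_force: 15.5
```

Hard stop reached. I back off, go clear of the dock and check.

Request:
servo_tool --steps '[{"tx":-1.2,"ty":-0.15,"tz":0,"yaw":0,"claw":0},{"tx":-1.5,"ty":-0.1,"tz":2,"yaw":0,"claw":0},{"tx":-3,"ty":0,"tz":4,"yaw":0,"claw":0},{"tx":-3,"ty":2,"tz":4,"yaw":0,"claw":0},{"tx":0,"ty":4,"tz":2,"yaw":0,"claw":0},{"tx":0,"ty":4,"tz":0,"yaw":0,"claw":0},{"tx":0,"ty":4,"tz":0,"yaw":0,"claw":0},{"tx":0,"ty":4,"tz":0,"yaw":0,"claw":0},{"tx":0,"ty":0,"tz":0,"yaw":0,"claw":0},{"tx":0,"ty":0,"tz":0,"yaw":0,"claw":0}]'

```text
time_s: 22.15
position: [0.3952, 0.1793, 0.2404]
tool_rot: [[-0.992, -0.124, 0.001], [-0.124, 0.992, 0.0], [-0.001, 0.0, -1.0]]
ft_force: [0.4, -0.2, -0.3]
grip_width: 0.0
gripper_force: 0.0
```

Run:
```python
from m import *
o=env.observe();print(o["position"],o["ft_force"])
scan(np.array([.5505,.0115]),7)
im,d=env.get_image("side"); cv2.imwrite("pics/s5.png",cv2.resize(im[130:290,210:400],None,fx=4,fy=3.7,interpolation=2)[:,:,::-1])
```

```text
[0.39518041 0.17934198 0.24041786] [ 0.39773495 -0.17134858 -0.32233013]
top x,z,y: [(-72, 62, 0), (-66, 104, 0)]
top x,z,y: [(-45, 58, 2), (-39, 59, -9), (-33, 61, 0), (-27, 74, 1), (-21, 73, 0), (-15, 83, 0), (-9, 105, -2), (-3, 106, 3), (3, 106, -1), (9, 107, 2), (15, 74, -9), (21, 73, 0), (27, 73, 0), (39, 56, -9)]
top x,z,y: [(60, 76, 0), (66, 86, 1), (72, 62, 1)]
side x,z,y: [(-78, 59, -1), (-72, 66, -3), (-66, 97, -5)]
side x,z,y: [(-45, 62, 7), (-39, 70, 9), (-33, 67, 5), (-27, 75, 3), (-21, 76, 2), (-15, 90, -4), (-9, 105, -8), (-3, 100, -10), (3, 98, -9), (9, 106, -8), (15, 78, -9), (21, 75, -7), (27, 74, -1), (39, 59, 5)]
side x,z,y: [(60, 93, -2), (66, 80, -7), (72, 62, -7)]
side ridge ((548.2579956054688, 6.028001308441162), (18.807701110839844, 26.064973831176758), 79.73969268798828) z [110.1 112.  114.1]
```

View pics/s5.png

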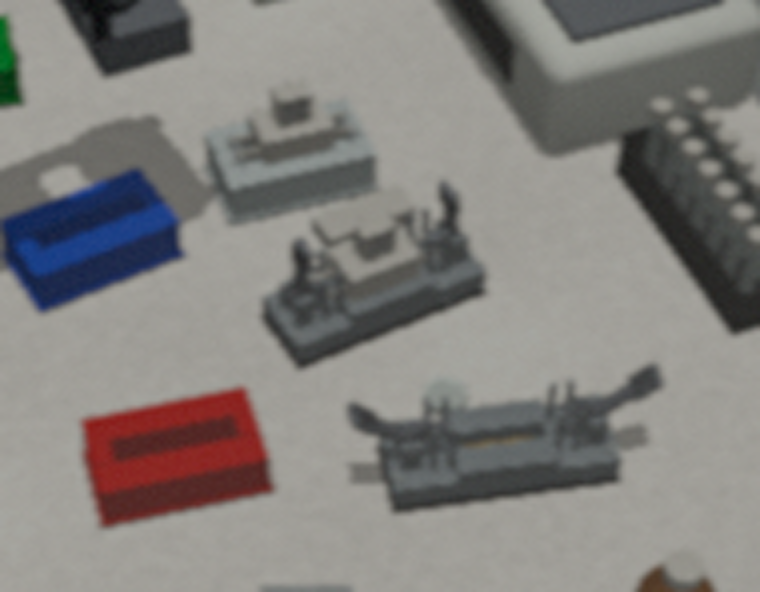

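The levers are upright at crop (303,270) and (448,215). The fresh module is level, with body top at z 73–74, the same reading the seated module gave at the start. The spent module stands in the rack at (290,125). I hand the job in.

```bash
python3 -c "
from rig import env
print(env.close_job())"
```

```text
the job is handed in; nothing more can be done
None
```

The spent module stands upright in the aluminium return rack, the fresh module is fully seated with both levers upright, and the job was handed in at about 22 s.

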